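# Turn the spot plate over and hold the sprung lens over it

### The arm

A 6-joint arm with a two-finger parallel gripper is mounted at the origin on the work surface. World frame = base frame: x ahead of the robot, y to its left, z up, the work surface at z = 0. Lengths are in m, angles in rad, forces in N, time in s.
With the tool pointing down it reaches from about 0.35 to 0.975 m from the base axis. Payload 4.9 kg.
Tool frame: the origin (TCP) lies at the very end of the fingers, on their centre line; the grasp point (between the pads) lies 19 mm behind it; z points along the fingers, y is the direction in which the jaws open and shut (so a half turn about z gives the same grasp; the last joint's range is limited). The gripper opens to 85 mm and grips with 20 to 120 N. Pads are 22 mm wide; open, the fingers measure 114 mm over their backs; the gripper's body (76 mm by 85 mm) begins 54 mm behind the grasp point. The pads swing forward as they close: fully open they stand 13 mm farther back than shut.
Start: joints at [-1.263, 0.053, 1.613, -0, 1.476, -0.119], TCP at [0.259, -0.569, 0.231] pointing down, gripper open.
Joint ranges: [-3.01, 3.01], [-1.01, 2.22], [0.06, 2.58], [-1.02, 4.17], [0.09, 2.62], [-3.14, 3.14]. Speed limits (rad/s): [2.57, 2.57, 3.14, 3.14, 3.14, 3.14].

### API

Orientations are given as a unit quaternion [w, x, y, z].
In Python, from plant import state, eyes, job_done gives the robot as it stands.
- The arm moves only by the tool apply_moves, never from a script. Its argument "commands" is a list of rows, each an object with "linear": the shift along the tool's x, y, z in m, a list of three; "delta_rot": the turn, a rotation vector about the tool's x, y, z in degrees, a list of three; "fingers": the closure in counts, from 0 (fully open) to 255 (shut). In form: [{"linear": [x, y, z], "delta_rot": [wx, wy, wz], "fingers": fingers}, ...]. A call has exactly 8 rows; each row is the pose to reach, as a shift and turn from the pose commanded when the call began, along the tool's axes at that moment; what a row does not reach only later rows make up. A row lasts 1/10 s, in which the tool goes at most 50 mm and 8.59 degrees, less where a joint would pass 70% of its speed; a pose out of reach is approached as far as the arm can. A call with a gripper value outside its range is refused whole. The fingers move at their own pace and stop on an object; the grip force is fixed at half the most. Time passes only in rows, so rows that repeat a pose let the fingers close, or fill a call up. It gives the time, the measured TCP pose, the force and the opening at its end, in the units of the state.
- state(): the state, without advancing time (a new reading comes with each control period).
- eyes.grab_frame(name): name is "scene" or "top" or "wrist"; returns the picture (400x640x3 uint8, red, green, blue); there is no depth.
- eyes.camera_params(name): a dict with "fx", "fy", "cx", "cy" (pixels), "position" and "rotation" of the camera in the world; the wrist camera has in their place "T_tool_cam" (4x4, takes a point from camera to tool coordinates, whose origin is the TCP and whose axes are the flange's). Camera axes: x right, y down, z forward; pixel columns grow to the right and rows downward; lengths in m; the calibration is good to about 2 mm. A picture is of the moment at which its call begins: read the wrist's pose just before it. camera_params takes no time and is no camera call.
- job_done(): hands the job in, once; it reports no verdict.
The state is a dict: "time": time; "joint_pos": joint angles; "joint_vel": joint speeds; "joint_efforts": joint torques, N m; "tool_pos": TCP position; "tool_rot": TCP orientation; "contact_force": force on the tool from outside, world axes, zero at the start; "ft_torque": the same for the moment, N m; "gripper_width": opening from 0.0 (shut) to 1.0 (fully open).
Only numpy, scipy, OpenCV 4.12 (cv2) and the standard library are available. Lean on these libraries where they do the work, as an engineer would, in place of code of your own. Each camera call takes 0.05 s, during which the arm holds its last target.

### The job

Turn the reader's hinged spot plate over (its cross bar is the handle), so that it lies fully down on the other side with its wells facing up, and let go of it while the lens is still parked. Then, with the gripper's fingers, swing the sprung lens arm (its upright post is the handle) round over the plate as far as its stop and keep it held there: the job ends while you are holding it. Leave the glassware and other things around where they are.

Things in the scene. Friction and masses are not known exactly. Their poses are not given: they have to be found in the camera images.
- reader: Fixed grey stand of the spot-plate reader; origin on the table, below the middle of the leaf's hinge; x along the hinge, y the side the leaf is to be laid on, z up. Base x -165 to 80, y -95 to 105 mm, 12 thick. Two 8 mm hinge brackets at x +-60 mm, 55 high. The lens arm's pillar (34 mm thick, coil spring round it) stands at x -125, y 49 mm; the arm's hub (42 mm wide) on it tops out at 114 mm.
- leaf (a joint): Hinge angle of the leaf, rad. 0 = flat on the reader's -y side, wells down; pi/2 = upright; 3.14 = flat on the +y side, wells up, at its end stop. Stiff hinge (0.28 N m friction): stays where left; starts at 0 to 0.45. Leaf: steel frame 98 mm wide, 8 thick (two 6 mm side bars), holding a white ceramic plate 86 mm along the hinge, 15 to 83 mm out from it, 8 thick, one face plain, one with six round well rims.
- leaf_hinge (a point): Middle of the leaf's hinge axis, 45 mm above the table; the axis is the reader's x. At leaf angle q the middle of the cross bar lies 125 mm from it: y = -0.125 cos q, z = +0.125 sin q in the reader's directions.
- bar (a point): The leaf's cross bar, plain round steel, 10 mm in diameter, parallel to the hinge, 86 mm free between the side bars; 37 mm of open gap between it and the plate's edge. This point: the middle of the bar, on its axis. Its x axis is along the bar. 45 mm above the table when the leaf lies flat on either side.
- lens_arm (a joint): Swing angle of the sprung lens arm, rad, about a vertical axis. 0 = parked by its spring, pointing to the reader's +y; grows clockwise seen from above; 1.57 = against its stop, pointing to the reader's +x, lens over the laid-over plate. The spring always pulls it back to 0: about 3 N at the post when parked, 7.5 N at the stop.
- lens_pivot (a point): Point on the lens arm's vertical swing axis, 104 mm above the table (mid-thickness of the arm). At angle q the post lies 165 mm from it, at (0.165 sin q, 0.165 cos q) in the reader's x and y.
- post (a point): Upright round steel post at the outer end of the lens arm, 16 mm in diameter, 50 mm high, the handle by which the arm is swung. This point: centre of its foot on the arm's top face, 108 mm above the table; top 158 mm above the table. The lens (78 mm over its rim, centre 125 mm from the pivot) lies inboard of it at the arm's height.
- dish: shallow open glass dish, 84 mm across, 16 mm high, loose, just beyond the reader. A bystander: leave it where it is. Origin: centre of its underside
- jar: small capped glass jar, 38 mm across, 52 mm high, loose, at the reader's near right corner. A bystander: leave it where it is. Origin: centre of its underside
- spatula: flat steel spatula, 160 mm long, loose, beyond the reader's far left corner. A bystander: leave it where it is. Origin: centre of its underside
- amber: amber glass bottle, 70 mm across, 150 mm high, loose, off to one side. A bystander: leave it where it is. Origin: centre of its underside
- flask: clear long-necked flask, 86 mm across, 170 mm high, loose, off to one side. A bystander: leave it where it is. Origin: centre of its underside
- beaker: open glass beaker, 72 mm across, 90 mm high, loose, off to one side. A bystander: leave it where it is. Origin: centre of its underside
- rack: white test-tube rack with five tubes, 60 x 166 mm, 109 mm high, loose, at the left. A bystander: leave it where it is. Origin: centre of its underside

How it is judged:
On the way, in this order (a step that is already met when the one before it is completed fails the run):
1. the plate is laid over, wells up, and let go, with the lens arm still parked (value of joint leaf above 3.05 rad and contact force between the fingers and leaf below 0.2 N and value of joint lens_arm below 0.15 rad), for 0.2 s.
2. the lens arm is swung to its stop with the fingers (value of joint lens_arm above 1.53 rad and contact force between the fingers and lens_arm above 2 N), for 0.3 s.
At the end, for the whole second after the job is handed in: The leaf lies over on its other side (angle above 3.05 of 3.14 rad), and the fingers bear on the lens arm or its post (more than 2 N) with the arm still at its stop (angle above 1.53 of 1.57 rad) (all of step 2 and value of joint leaf above 3.05 rad and velocity of joint lens_arm between -0.1 and 0.1 rad/s); the arm keeps its last pose, push and grip.
It fails at once if a bystander is shifted by more than 30 mm (distance of any of dish, jar, spatula, amber, flask, beaker, rack from where it was at the start of the episode above 0.03 m).
It also fails if it takes over 56 s, if anything falls off the work surface, if the arm or the gripper's body presses on something with over 40 N, if the wrist force passes 120 N, or if a joint passes its speed limit or range.

## Working session

There is one attempt and no reset: what is moved stays moved. The work goes in short steps, Python scripts to look and compute and a tool call to move; the robot and the scene stay as the last step left them, time stands still between calls to the robot, and variables do not carry over. Pictures are saved under pics/ and viewed, and the job is handed in when it is done.

Besides the shell and the picture viewer there is one more tool, called after "Emit:" as name(argument=value, ...) on one line, values as JSON. apply_moves: Moves the arm, as the interface text tells. Its arguments: {"type":"object","properties":{"commands":{"type":"array","items":{"type":"object","properties":{"linear":{"type":"array","items":{"type":"number"}},"delta_rot":{"type":"array","items":{"type":"number"}},"fingers":{"type":"number"}}}}},"required":["commands"]}

```bash
ls; mkdir -p pics; python3 - <<'E'
from plant import state, eyes
import cv2
s=state(); print(s)
for n in ("scene","top","wrist"):
    cv2.imwrite(f"pics/{n}0.png", eyes.grab_frame(n)[:,:,::-1]); print(n, eyes.camera_params(n))
E
```

```text
pics
{'time': 0.0, 'joint_pos': array([-1.26297789e+00,  5.33501894e-02,  1.61433876e+00,  1.15155334e-06,
        1.47598643e+00, -1.19043680e-01]), 'joint_vel': array([-1.02071159e-04, -5.05945870e-04, -9.17967742e-04, -4.96621343e-05,
       -6.44467938e-05,  1.18625526e-03]), 'joint_efforts': array([-1.90874271e-03, -3.93681514e+01, -3.70182967e+01, -2.56267058e-04,
        6.98191798e-03,  1.62447395e-05]), 'tool_pos': array([ 0.25854133, -0.56831655,  0.23004042]), 'tool_rot': array([-1.03677950e-03,  9.77309403e-01,  2.11814181e-01, -9.75748517e-05]), 'contact_force': array([-0.26838747, -0.86139244,  0.28825909]), 'ft_torque': array([-0.10109819,  0.01019913, -0.08290153]), 'gripper_width': 0.996728167923059}
scene {'fx': 506.5504916531545, 'fy': 506.5504916531545, 'cx': 311.008021926698, 'cy': 206.66763587197045, 'position': array([ 1.542954  , -0.69138377,  1.04132684]), 'rotation': array([-0.38652391,  0.80065515,  0.41377016, -0.19581842])}
top {'fx': 479.4236133072332, 'fy': 479.4236133072332, 'cx': 336.6886166457806, 'cy': 197.97958907302876, 'position': array([0.42014389, 0.00715538, 1.51226009]), 'rotation': array([ 0.03971636, -0.70236148,  0.70927052, -0.04523596])}
wrist {'fx': 318.75308899994536, 'fy': 318.75308899994536, 'cx': 319.93263183684877, 'cy': 200.50419119927912, 'T_tool_cam': array([[-1.67260411e-04, -9.46277867e-01, -3.23354559e-01,
         8.40649766e-02],
       [ 9.99999793e-01,  4.24170877e-05, -6.41397257e-04,
         2.09205664e-04],
       [ 6.20655786e-04, -3.23354600e-01,  9.46277664e-01,
        -1.42157269e-01],
       [ 0.00000000e+00,  0.00000000e+00,  0.00000000e+00,
         1.00000000e+00]])}
```

View pics/top0.png

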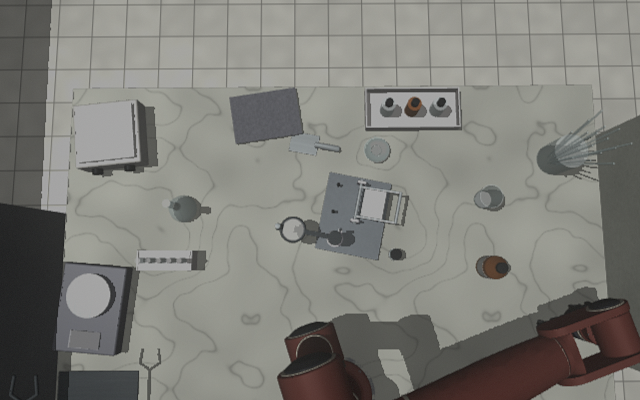

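View pics/scene0.png

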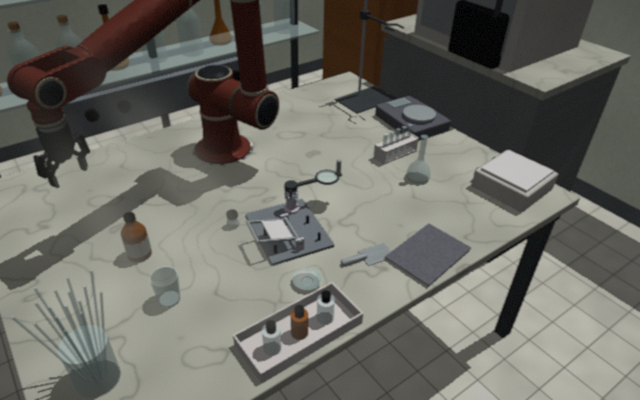

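```bash
python3 - <<'E'
import cv2
a=cv2.imread("pics/top0.png")[120:280,260:440]; cv2.imwrite("pics/top0z.png",cv2.resize(a,None,fx=4.4,fy=3.7*4.4/3.7*0.85,interpolation=cv2.INTER_CUBIC))
a=cv2.imread("pics/scene0.png")[150:280,220:360]; cv2.imwrite("pics/scene0z.png",cv2.resize(a,None,fx=4.5,fy=4.5,interpolation=cv2.INTER_CUBIC))
E
```

```text
(no output)
```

View pics/top0z.png

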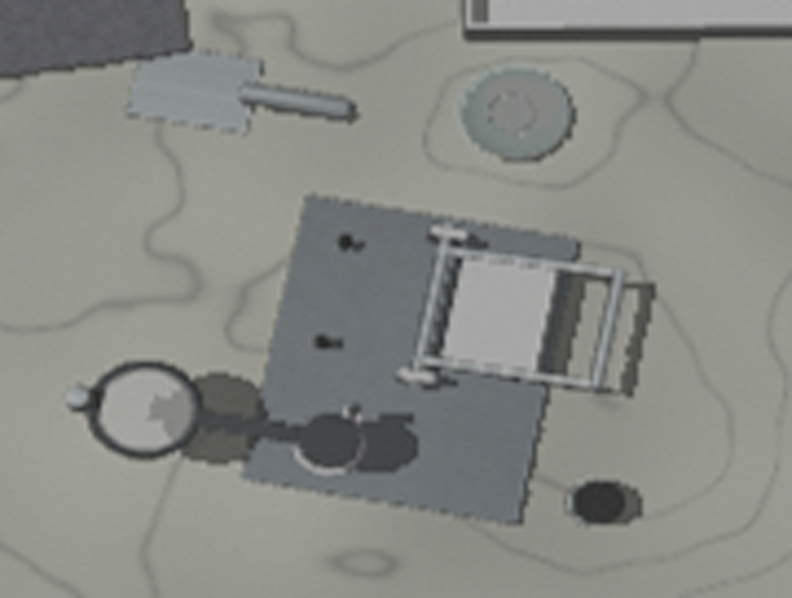

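View pics/scene0z.png

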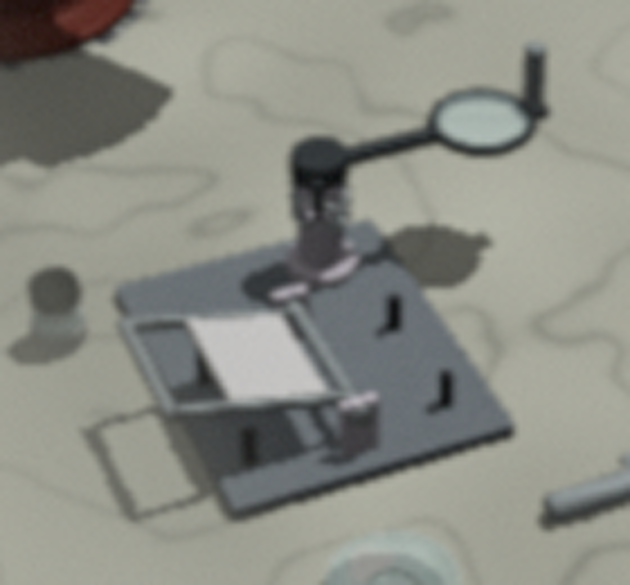

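View pics/wrist0.png

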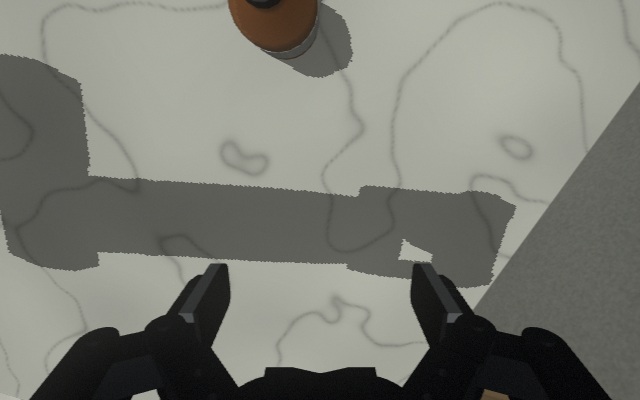

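```bash
cat > h.py <<'E'
import numpy as np
from scipy.spatial.transform import Rotation as R
from scipy.optimize import least_squares
from plant import state, eyes
def Rq(q): return R.from_quat([q[1],q[2],q[3],q[0]])
def proj(n,P):
    c=eyes.camera_params(n); p=Rq(c["rotation"]).inv().apply(np.atleast_2d(P)-c["position"])
    return np.c_[c["fx"]*p[:,0]/p[:,2]+c["cx"],c["fy"]*p[:,1]/p[:,2]+c["cy"]]
def projw(P,s):
    c=eyes.camera_params("wrist"); T=c["T_tool_cam"]
    p=Rq(s["tool_rot"]).inv().apply(np.atleast_2d(P)-s["tool_pos"]); p=(p-T[:3,3])@T[:3,:3]
    return np.c_[c["fx"]*p[:,0]/p[:,2]+c["cx"],c["fy"]*p[:,1]/p[:,2]+c["cy"]]
def w(pose,L):
    x,y,a=pose; L=np.atleast_2d(L); c,s=np.cos(a),np.sin(a)
    return np.c_[x+c*L[:,0]-s*L[:,1],y+s*L[:,0]+c*L[:,1],L[:,2]]
E
python3 - <<'E'
from h import *
L=np.array([[80,105,12],[80,-95,12],[-165,-95,12],[-165,105,12],[-125,49,114],[-125,49+165,158]])/1e3
t=np.array([[329.3,172.1],[391.4,183.6],[378.2,259.6],[315.2,247.8],[335.2,238.4],[278.2,225.9],[260+610/4.4,120+327/3.74]])
sc=np.array([[333.8,246],[272.4,264.4],[246.2,216.2],[301.8,199.3],[220+320/4.5,150+150/4.5],[339.3,160.7],[252.7,231.1]])
def f(v,full=False):
    q=v[3]; A=np.vstack([L,[0,-.125*np.cos(q),.045+.125*np.sin(q)]]); P=w(v[:3],A)
    r=np.r_[proj("top",P)-t,proj("scene",P)-sc]
    return r if full else r.ravel()
o=least_squares(f,[.45,-.05,0,.2],loss="soft_l1"); print(o.x); print(f(o.x,True).round(1))
print("bar",w(o.x[:3],[0,-.125*np.cos(o.x[3]),.045+.125*np.sin(o.x[3])]))
E
```

```text
[ 0.58708348 -0.07185183 -0.19728001  0.28104208]
[[ 0.5 -0.6]
 [ 0.5 -0.4]
 [ 0.1  0.2]
 [-0.2 -0. ]
 [ 0.1 -1.2]
 [-0.3 -0.2]
 [-0.4 -0.2]
 [ 1.1 -1.6]
 [-0.4 -0.7]
 [-1.5 -2.5]
 [ 0.4 -1. ]
 [-0.5  0.6]
 [-0.6 -0.4]
 [ 0.1  0.1]]
bar [[ 0.56354435 -0.18961824  0.07966962]]
```

```bash
cat >> h.py <<'E'
POSE=np.array([0.5871,-0.0719,-0.1973])
def rot_yaw(a): # tool down, tool x at world yaw a
    return R.from_euler("z",a)*R.from_euler("x",np.pi)
def delta(p0,R0,p1,R1):
    return R0.inv().apply(np.asarray(p1)-p0).round(4),(R0.inv()*R1).as_rotvec(degrees=True).round(2)
E
python3 - <<'E'
from h import *
s=state(); R0=Rq(s["tool_rot"]); p0=s["tool_pos"]
print(R0.as_matrix().round(3))
q=.281
b=w(POSE,[0,-.125*np.cos(q),.045+.125*np.sin(q)])[0]; print(b)
print(delta(p0,R0,b+[0,0,.10],rot_yaw(POSE[2])))
# amber
c=eyes.camera_params("top")
for n,px,h in(("amber",(492,267),.15),("beaker",(489,197),.09)):
    d=Rq(c["rotation"]).apply([(px[0]-c["cx"])/c["fx"],(px[1]-c["cy"])/c["fy"],1]); print(n,c["position"]+d*(h-c["position"][2])/d[2])
E
```

```text
[[ 0.91   0.414 -0.   ]
 [ 0.414 -0.91   0.002]
 [ 0.    -0.002 -1.   ]]
[ 0.56355823 -0.18966737  0.07966457]
(array([ 0.4344, -0.2185,  0.0511]), array([-9.000e-02,  2.000e-02,  3.576e+01]))
amber [ 0.38452532 -0.44027314  0.15      ]
beaker [ 0.5905824  -0.46118135  0.09      ]
```

Emit:
apply_moves(commands=[{"linear":[0.04,-0.02,-0.01],"delta_rot":[0,0,5],"fingers":60},{"linear":[0.08,-0.04,-0.02],"delta_rot":[0,0,10],"fingers":120},{"linear":[0.12,-0.06,-0.02],"delta_rot":[0,0,15],"fingers":160},{"linear":[0.16,-0.08,-0.02],"delta_rot":[0,0,20],"fingers":160},{"linear":[0.2,-0.1,-0.02],"delta_rot":[0,0,25],"fingers":160},{"linear":[0.24,-0.12,-0.02],"delta_rot":[0,0,30],"fingers":160},{"linear":[0.28,-0.14,-0.02],"delta_rot":[0,0,35.8],"fingers":160},{"linear":[0.32,-0.16,-0.02],"delta_rot":[0,0,35.8],"fingers":160}])

```text
time: 0.95
tool_pos: [0.4845, -0.2891, 0.251]
tool_rot: [-0.0, 0.995, -0.1, -0.0]
contact_force: [-0.2, -0.2, -0.5]
gripper_width: 0.373
```

```bash
cat > st.py <<'E'
from h import *
s=state(); R0=Rq(s["tool_rot"]); p0=s["tool_pos"]
print(s["time"],p0.round(4),R0.as_matrix().round(3).tolist(),s["contact_force"].round(1),s["gripper_width"],s["joint_pos"].round(2))
E
python3 - <<'E'
from st import *
b=np.array([.5636,-.1897,.0797]); print(delta(p0,R0,b+[0,0,.08],rot_yaw(POSE[2])))
E
```

```text
0.95 [ 0.4845 -0.2891  0.251 ] [[0.98, -0.198, -0.0], [-0.198, -0.98, 0.0], [-0.0, -0.0, -1.0]] [-0.2 -0.2 -0.5] 0.37286189442143997 [-0.67 -0.1   1.73  0.    1.51  1.1 ]
(array([ 0.0578, -0.1131,  0.0913]), array([-0.01,  0.01, -0.14]))
```

Emit:
apply_moves(commands=[{"linear":[0.015,-0.028,0.02],"delta_rot":[0,0,0],"fingers":160},{"linear":[0.029,-0.057,0.045],"delta_rot":[0,0,0],"fingers":160},{"linear":[0.044,-0.085,0.07],"delta_rot":[0,0,0],"fingers":160},{"linear":[0.058,-0.113,0.091],"delta_rot":[0,0,0],"fingers":160},{"linear":[0.058,-0.113,0.091],"delta_rot":[0,0,0],"fingers":160},{"linear":[0.058,-0.113,0.091],"delta_rot":[0,0,0],"fingers":160},{"linear":[0.058,-0.113,0.091],"delta_rot":[0,0,0],"fingers":160},{"linear":[0.058,-0.113,0.091],"delta_rot":[0,0,0],"fingers":160}])

```text
time: 1.75
tool_pos: [0.5631, -0.1927, 0.1618]
tool_rot: [0.0, 0.995, -0.1, 0.001]
contact_force: [-1.2, 0.4, 1.0]
gripper_width: 0.371
```

```bash
python3 - <<'E'
from st import *
import cv2
im=eyes.grab_frame("wrist")[:,:,::-1].copy(); 
q=.281
C,S=np.cos(q),np.sin(q)
for x in(-.043,.043):
  P=w(POSE,[x,-.125*C,.045+.125*S]); u=projw(P,s)[0]; print(u)
  cv2.circle(im,tuple(int(v) for v in u.round()),3,(0,0,255),1)
  for r in (.083,.015):
    u=projw(w(POSE,[x,-r*C,.045+r*S]),s)[0]; cv2.circle(im,tuple(int(v) for v in u.round()),3,(0,255,0),1)
cv2.imwrite("pics/w1.png",im)
E
```

```text
1.75 [ 0.5631 -0.1927  0.1618] [[0.98, -0.198, 0.002], [-0.198, -0.98, -0.001], [0.002, 0.001, -1.0]] [-1.2  0.4  1. ] 0.3710205647918192 [-0.45  0.03  1.75 -0.    1.35  1.32]
[316.59786406 260.82295018]
[315.91011297 153.2293964 ]
```

View pics/w1.png

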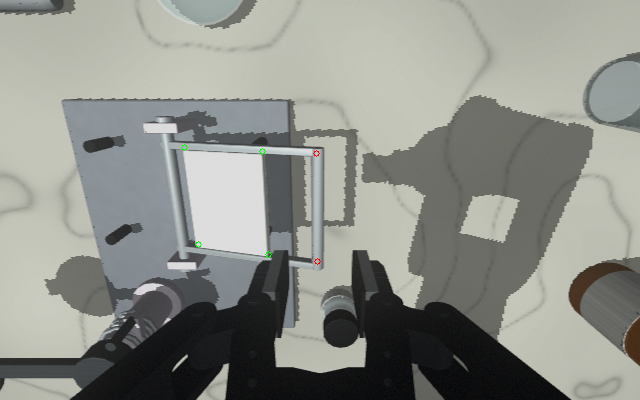

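```bash
python3 - <<'E'
from st import *
print(delta(p0,R0,[.5636,-.1897,.060],rot_yaw(POSE[2])))
E
```

```text
1.8 [ 0.563  -0.1926  0.1617] [[0.98, -0.198, 0.002], [-0.198, -0.98, -0.001], [0.002, 0.001, -1.0]] [-0.1 -0.6 -0.6] 0.3704713336272852 [-0.45  0.03  1.75 -0.    1.35  1.32]
(array([-0.0002, -0.003 ,  0.1017]), array([ 0.04, -0.12, -0.12]))
```

Emit:
apply_moves(commands=[{"linear":[0,-0.003,0.03],"delta_rot":[0,0,0],"fingers":160},{"linear":[0,-0.003,0.06],"delta_rot":[0,0,0],"fingers":160},{"linear":[0,-0.003,0.085],"delta_rot":[0,0,0],"fingers":160},{"linear":[0,-0.003,0.101],"delta_rot":[0,0,0],"fingers":160},{"linear":[0,-0.003,0.101],"delta_rot":[0,0,0],"fingers":160},{"linear":[0,-0.003,0.101],"delta_rot":[0,0,0],"fingers":200},{"linear":[0,-0.003,0.101],"delta_rot":[0,0,0],"fingers":255},{"linear":[0,-0.003,0.101],"delta_rot":[0,0,0],"fingers":255}])

```text
time: 2.6
tool_pos: [0.5643, -0.1908, 0.0615]
tool_rot: [0.002, 0.995, -0.099, 0.001]
contact_force: [-1.7, -5.5, -0.9]
gripper_width: 0.093
```

```bash
python3 - <<'E'
from st import *
import cv2
cv2.imwrite("pics/w2.png",eyes.grab_frame("wrist")[:,:,::-1])
b=np.array([0,0,0])
def inv(p):
    d=np.array(p)-[POSE[0],POSE[1],0]; c,sn=np.cos(POSE[2]),np.sin(POSE[2]); return np.array([c*d[0]+sn*d[1],-sn*d[0]+c*d[1],d[2]])
l=inv(p0+[0,0,.019]); print("grasp in reader",l, np.arctan2(l[2]-.045,-l[1]),np.hypot(l[1],l[2]-.045))
E
```

```text
2.6 [ 0.5643 -0.1908  0.0615] [[0.98, -0.197, 0.002], [-0.197, -0.98, -0.005], [0.003, 0.004, -1.0]] [-1.7 -5.5 -0.9] 0.09296817655196161 [-0.45  0.14  1.81 -0.    1.18  1.32]
grasp in reader [ 0.00090742 -0.12103754  0.08051654] 0.28542216174129714 0.1261408382889018
```

View pics/w2.png

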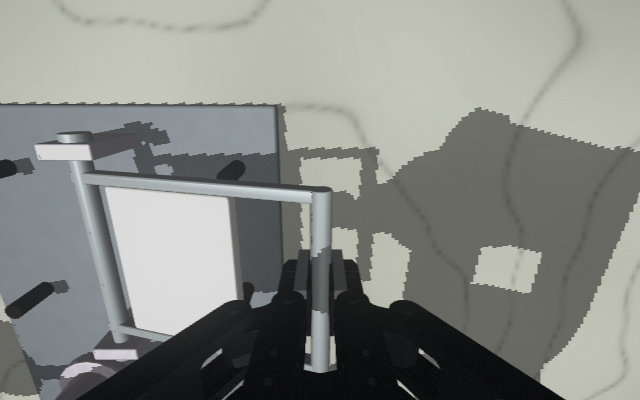

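```bash
cat > arc.py <<'E'
import numpy as np,sys
q0,dq,n=map(float,sys.argv[1:4])
for i in range(1,int(n)+1):
    q=q0+dq*i; print(round(q,3),round(.125*(np.cos(q)-np.cos(q0)),4),round(-.125*(np.sin(q)-np.sin(q0)),4))
E
python3 arc.py .285 .12 8
```

```text
0.405 -0.0051 -0.0141
0.525 -0.0118 -0.0275
0.645 -0.0201 -0.04
0.765 -0.0298 -0.0514
0.885 -0.0408 -0.0616
1.005 -0.0529 -0.0704
1.125 -0.0661 -0.0776
1.245 -0.0799 -0.0833
```

Emit:
apply_moves(commands=[{"linear":[0,-0.005,-0.014],"delta_rot":[0,0,0],"fingers":255},{"linear":[0,-0.012,-0.0275],"delta_rot":[0,0,0],"fingers":255},{"linear":[0,-0.02,-0.04],"delta_rot":[0,0,0],"fingers":255},{"linear":[0,-0.03,-0.0515],"delta_rot":[0,0,0],"fingers":255},{"linear":[0,-0.041,-0.0615],"delta_rot":[0,0,0],"fingers":255},{"linear":[0,-0.053,-0.0705],"delta_rot":[0,0,0],"fingers":255},{"linear":[0,-0.066,-0.0775],"delta_rot":[0,0,0],"fingers":255},{"linear":[0,-0.08,-0.0835],"delta_rot":[0,0,0],"fingers":255}])

```text
time: 3.45
tool_pos: [0.5802, -0.115, 0.15]
tool_rot: [0.006, 0.995, -0.099, 0.002]
contact_force: [-10.4, -9.7, 13.1]
gripper_width: 0.087
```

```bash
cat >> st.py <<'E'
def inv(p):
    d=np.array(p)-[POSE[0],POSE[1],0]; c,sn=np.cos(POSE[2]),np.sin(POSE[2]); return np.array([c*d[0]+sn*d[1],-sn*d[0]+c*d[1],d[2]])
l=inv(p0-R0.apply([0,0,.019])); print("grasp in reader",l.round(4), "q",np.arctan2(l[2]-.045,-l[1]).round(3),"r",np.hypot(l[1],l[2]-.045).round(4))
E
python3 - <<'E'
from st import *
import cv2
cv2.imwrite("pics/w3.png",eyes.grab_frame("wrist")[:,:,::-1])
E
python3 arc.py 1.245 .12 8
```

```text
3.45 [ 0.5802 -0.115   0.15  ] [[0.98, -0.198, 0.003], [-0.198, -0.98, -0.011], [0.005, 0.011, -1.0]] [-10.4  -9.7  13.1] 0.0865310286742574 [-0.32  0.03  1.77 -0.01  1.33  1.46]
grasp in reader [ 0.0016 -0.0434  0.169 ] q 1.234 r 0.1313
1.365 -0.0145 -0.0039
1.485 -0.0293 -0.0061
1.605 -0.0443 -0.0065
1.725 -0.0592 -0.0051
1.845 -0.0739 -0.0019
1.965 -0.088 0.003
2.085 -0.1015 0.0096
2.205 -0.1141 0.0177
```

View pics/w3.png

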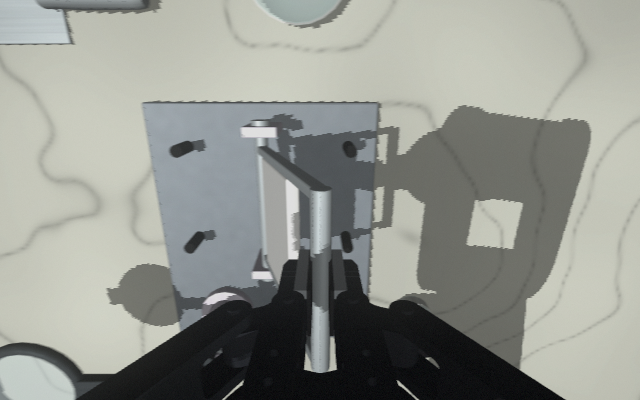

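```bash
python3 - <<'E'
from st import *
print(s["ft_torque"])
q=1.234
import cv2
im=cv2.imread("pics/w3.png")
for r in(.125,.131):
 for x in(-.043,.043):
  u=projw(w(POSE,[x,-r*np.cos(q),.045+r*np.sin(q)]),s)[0]; print(r,x,u.round(1))
E
```

```text
3.5 [ 0.5807 -0.1126  0.1508] [[0.981, -0.196, 0.004], [-0.196, -0.981, -0.009], [0.006, 0.008, -1.0]] [-12.4  -4.3  18.2] 0.0925221905309084 [-0.31  0.03  1.77 -0.01  1.33  1.46]
grasp in reader [ 0.0016 -0.041   0.1698] q 1.253 r 0.1314
[-1.32903864  1.98455837  0.1087293 ]
0.125 -0.043 [320.9 355.2]
0.125 0.043 [321.  196.5]
0.131 -0.043 [324.9 364. ]
0.131 0.043 [325.9 200.7]
```

Emit:
apply_moves(commands=[{"linear":[0,0,0],"delta_rot":[0,0,0],"fingers":215},{"linear":[0,0,0],"delta_rot":[0,0,0],"fingers":200},{"linear":[0,0,0],"delta_rot":[0,0,0],"fingers":200},{"linear":[0,0,0],"delta_rot":[0,0,0],"fingers":200},{"linear":[0,0,0],"delta_rot":[0,0,0],"fingers":200},{"linear":[0,0,0],"delta_rot":[0,0,0],"fingers":200},{"linear":[0,0,0],"delta_rot":[0,0,0],"fingers":200},{"linear":[0,0,0],"delta_rot":[0,0,0],"fingers":200}])

```text
time: 4.3
tool_pos: [0.5792, -0.11, 0.1427]
tool_rot: [-0.0, 0.995, -0.099, -0.0]
contact_force: [0.4, 0.4, -0.4]
gripper_width: 0.215
```

```bash
python3 - <<'E'
from st import *
import cv2
im=eyes.grab_frame("wrist")[:,:,::-1].copy()
def f(n,P):return projw(P,s)
for q,col in((1.15,(255,0,0)),(1.25,(0,0,255)),(1.35,(0,255,0))):
 for x in(-.046,.046):
  for r in (0,.125):
   u=projw(w(POSE,[x,-r*np.cos(q),.045+r*np.sin(q)]),s)[0]; cv2.circle(im,tuple(int(v) for v in u.round()),2,col,-1)
cv2.imwrite("pics/w4.png",im)
E
```

```text
4.3 [ 0.5792 -0.11    0.1427] [[0.98, -0.197, -0.0], [-0.197, -0.98, 0.0], [-0.0, -0.0, -1.0]] [ 0.4  0.4 -0.4] 0.21528826076373825 [-0.31  0.04  1.78  0.    1.32  1.45]
grasp in reader [-0.0003 -0.039   0.1617] q 1.249 r 0.123
```

View pics/w4.png

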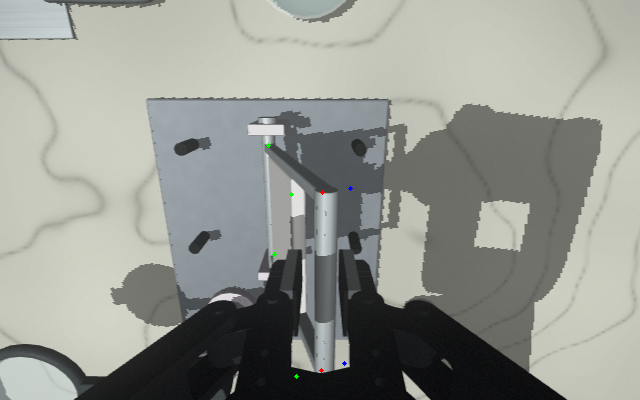

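Emit:
apply_moves(commands=[{"linear":[0,-0.0145,-0.003],"delta_rot":[0,0,0],"fingers":200},{"linear":[0,-0.03,-0.005],"delta_rot":[0,0,0],"fingers":200},{"linear":[0,-0.045,-0.0055],"delta_rot":[0,0,0],"fingers":200},{"linear":[0,-0.06,-0.004],"delta_rot":[0,0,0],"fingers":200},{"linear":[0,-0.075,-0.001],"delta_rot":[0,0,0],"fingers":200},{"linear":[0,-0.09,0.004],"delta_rot":[0,0,0],"fingers":200},{"linear":[0,-0.104,0.011],"delta_rot":[0,0,0],"fingers":200},{"linear":[0,-0.117,0.018],"delta_rot":[0,0,0],"fingers":200}])

```text
time: 5.15
tool_pos: [0.6021, 0.006, 0.1235]
tool_rot: [0.0, 0.995, -0.099, -0.0]
contact_force: [0.8, -4.0, -2.7]
gripper_width: 0.216
```

```bash
python3 - <<'E'
from st import *
import cv2
im=eyes.grab_frame("wrist")[:,:,::-1].copy()
for q,col in((2.0,(255,0,0)),(2.1,(0,0,255)),(2.2,(0,255,0))):
 for x in(-.046,.046):
  for r in (0,.125):
   u=projw(w(POSE,[x,-r*np.cos(q),.045+r*np.sin(q)]),s)[0]; cv2.circle(im,tuple(int(v) for v in u.round()),2,col,-1)
cv2.imwrite("pics/w5.png",im)
E
python3 arc.py 2.205 .1 8
```

```text
5.15 [0.6021 0.006  0.1235] [[0.981, -0.196, -0.001], [-0.196, -0.981, -0.0], [-0.001, 0.0, -1.0]] [ 0.8 -4.  -2.7] 0.2157042643717547 [-0.11  0.09  1.76 -0.    1.29  1.65]
grasp in reader [-0.0005  0.0793  0.1425] q 2.254 r 0.1257
2.305 -0.0097 0.0079
2.405 -0.0185 0.0167
2.505 -0.0264 0.0264
2.605 -0.0334 0.0368
2.705 -0.0392 0.0478
2.805 -0.0439 0.0594
2.905 -0.0475 0.0714
3.005 -0.0498 0.0837
```

View pics/w5.png

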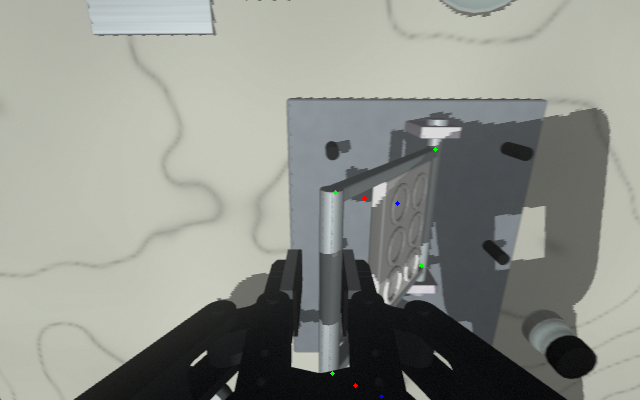

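Emit:
apply_moves(commands=[{"linear":[0,-0.011,0.008],"delta_rot":[0,0,0],"fingers":200},{"linear":[0,-0.02,0.017],"delta_rot":[0,0,0],"fingers":200},{"linear":[0,-0.028,0.0265],"delta_rot":[0,0,0],"fingers":200},{"linear":[0,-0.036,0.037],"delta_rot":[0,0,0],"fingers":200},{"linear":[0,-0.041,0.046],"delta_rot":[0,0,0],"fingers":200},{"linear":[0,-0.041,0.046],"delta_rot":[0,0,0],"fingers":255},{"linear":[0,-0.041,0.046],"delta_rot":[0,0,0],"fingers":255},{"linear":[0,-0.041,0.046],"delta_rot":[0,0,0],"fingers":255}])

```text
time: 6.0
tool_pos: [0.6088, 0.0411, 0.0751]
tool_rot: [0.004, 0.995, -0.099, -0.002]
contact_force: [2.1, -14.1, -11.2]
gripper_width: 0.093
```

```bash
python3 - <<'E'
from st import *
import cv2
im=eyes.grab_frame("wrist")[:,:,::-1].copy()
for q,col in((2.6,(255,0,0)),(2.7,(0,0,255)),(2.8,(0,255,0))):
 for x in(-.046,.046):
  for r in (0,.125):
   u=projw(w(POSE,[x,-r*np.cos(q),.045+r*np.sin(q)]),s)[0]; cv2.circle(im,tuple(int(v) for v in u.round()),2,col,-1)
cv2.imwrite("pics/w6.png",im)
E
python3 arc.py 2.70 .06 8
```

```text
6.0 [0.6088 0.0411 0.0751] [[0.98, -0.197, -0.004], [-0.197, -0.98, -0.007], [-0.002, 0.008, -1.0]] [  2.1 -14.1 -11.2] 0.09313319170373566 [-0.05  0.16  1.77 -0.01  1.21  1.72]
grasp in reader [-0.0008  0.1152  0.0941] q 2.739 r 0.1253
2.76 -0.003 0.0069
2.82 -0.0056 0.0139
2.88 -0.0077 0.0211
2.94 -0.0095 0.0284
3.0 -0.0107 0.0358
3.06 -0.0116 0.0432
3.12 -0.012 0.0507
3.18 -0.0119 0.0582
```

View pics/w6.png

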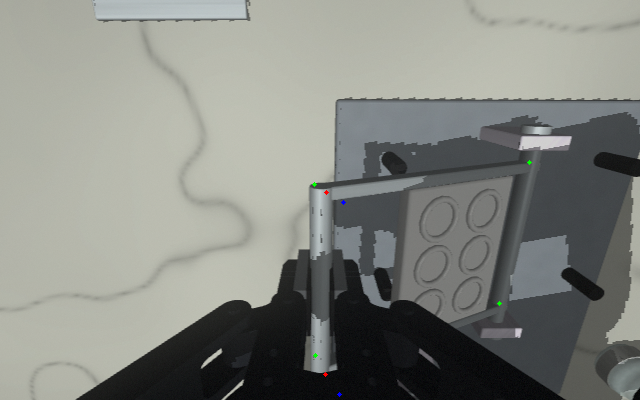

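Emit:
apply_moves(commands=[{"linear":[0,-0.003,0.008],"delta_rot":[0,0,0],"fingers":255},{"linear":[0,-0.005,0.016],"delta_rot":[0,0,0],"fingers":255},{"linear":[0,-0.007,0.024],"delta_rot":[0,0,0],"fingers":255},{"linear":[0,-0.008,0.032],"delta_rot":[0,0,0],"fingers":255},{"linear":[0,-0.009,0.04],"delta_rot":[0,0,0],"fingers":255},{"linear":[0,-0.009,0.047],"delta_rot":[0,0,0],"fingers":255},{"linear":[0,-0.009,0.052],"delta_rot":[0,0,0],"fingers":255},{"linear":[0,-0.009,0.053],"delta_rot":[0,0,0],"fingers":255}])

```text
time: 6.85
tool_pos: [0.611, 0.0507, 0.0273]
tool_rot: [0.003, 0.995, -0.099, -0.002]
contact_force: [-14.0, -12.1, 20.1]
gripper_width: 0.094
```

```bash
python3 - <<'E'
from st import *
import cv2
im=eyes.grab_frame("wrist")[:,:,::-1].copy()
for q,col in((3.04,(255,0,0)),(3.14,(0,0,255))):
 for x in(-.046,.046):
  for r in (0,.125):
   u=projw(w(POSE,[x,-r*np.cos(q),.045+r*np.sin(q)]),s)[0]; cv2.circle(im,tuple(int(v) for v in u.round()),2,col,-1)
cv2.imwrite("pics/w7.png",im)
E
```

```text
6.85 [0.611  0.0507 0.0273] [[0.98, -0.196, -0.005], [-0.197, -0.98, -0.006], [-0.004, 0.007, -1.0]] [-14.  -12.1  20.1] 0.09373696101731618 [-0.04  0.23  1.78 -0.01  1.14  1.74]
grasp in reader [-0.0005  0.1251  0.0463] q 3.131 r 0.1251
```

View pics/w7.png

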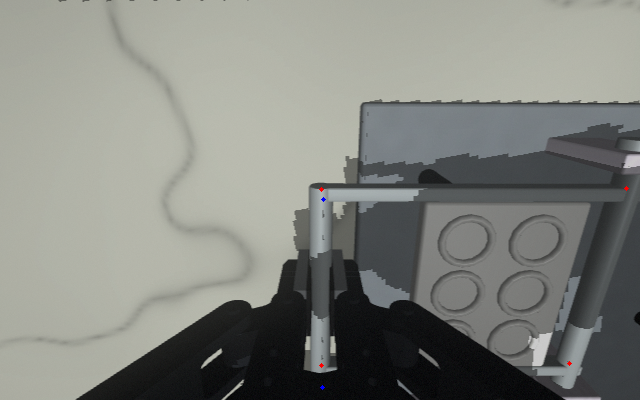

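Emit:
apply_moves(commands=[{"linear":[0,0,0],"delta_rot":[0,0,0],"fingers":200},{"linear":[0,0,0],"delta_rot":[0,0,0],"fingers":170},{"linear":[0,0,0],"delta_rot":[0,0,0],"fingers":170},{"linear":[0,0,0],"delta_rot":[0,0,0],"fingers":170},{"linear":[0,0,-0.01],"delta_rot":[0,0,0],"fingers":170},{"linear":[0,0,-0.03],"delta_rot":[0,0,0],"fingers":170},{"linear":[0,0,-0.06],"delta_rot":[0,0,0],"fingers":170},{"linear":[0,0,-0.09],"delta_rot":[0,0,0],"fingers":170}])

```text
time: 7.7
tool_pos: [0.6118, 0.0539, 0.1169]
tool_rot: [-0.0, 0.995, -0.099, -0.0]
contact_force: [0.9, 0.2, -0.6]
gripper_width: 0.337
```

```bash
python3 - <<'E'
from st import *
import cv2
im=eyes.grab_frame("wrist")[:,:,::-1].copy()
for q,col in((3.04,(255,0,0)),(3.14,(0,0,255))):
 for x in(-.046,.046):
  for r in (0,.125):
   u=projw(w(POSE,[x,-r*np.cos(q),.045+r*np.sin(q)]),s)[0]; cv2.circle(im,tuple(int(v) for v in u.round()),2,col,-1)
cv2.imwrite("pics/w8.png",im)
P=w(POSE,[-.125,.214,0.20])[0]; print(P,delta(p0,R0,P,rot_yaw(POSE[2])))
E
```

```text
7.7 [0.6118 0.0539 0.1169] [[0.98, -0.197, -0.0], [-0.197, -0.98, 0.0], [-0.001, -0.0, -1.0]] [ 0.9  0.2 -0.6] 0.33702023822214094 [-0.03  0.12  1.74  0.    1.28  1.74]
grasp in reader [-0.0004  0.1282  0.1359] q 2.525 r 0.1572
[0.50647387 0.16245108 0.2       ] (array([-0.1246, -0.0857, -0.083 ]), array([-0.01,  0.03, -0.03]))
```

View pics/w8.png

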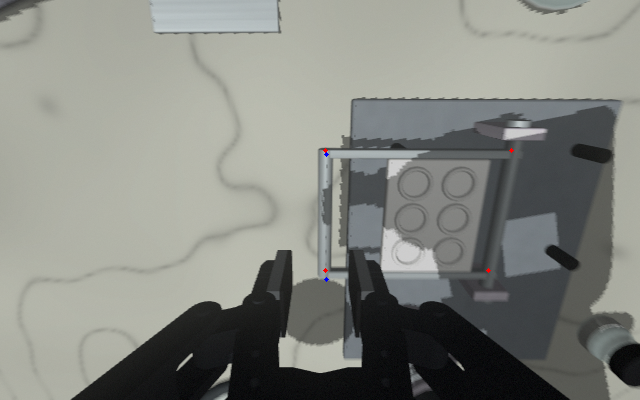

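Emit:
apply_moves(commands=[{"linear":[0,0,-0.045],"delta_rot":[0,0,0],"fingers":100},{"linear":[0,0,-0.085],"delta_rot":[0,0,0],"fingers":100},{"linear":[-0.03,-0.02,-0.09],"delta_rot":[0,0,0],"fingers":100},{"linear":[-0.06,-0.042,-0.09],"delta_rot":[0,0,0],"fingers":100},{"linear":[-0.09,-0.062,-0.09],"delta_rot":[0,0,0],"fingers":100},{"linear":[-0.125,-0.086,-0.09],"delta_rot":[0,0,0],"fingers":100},{"linear":[-0.125,-0.086,-0.09],"delta_rot":[0,0,0],"fingers":100},{"linear":[-0.125,-0.086,-0.09],"delta_rot":[0,0,0],"fingers":100}])

```text
time: 8.55
tool_pos: [0.5063, 0.1632, 0.2065]
tool_rot: [-0.0, 0.995, -0.098, 0.001]
contact_force: [0.4, 0.2, 1.4]
gripper_width: 0.603
```

```bash
python3 - <<'E'
from st import *
import cv2
for n in("wrist","scene","top"):
  im=eyes.grab_frame(n)[:,:,::-1].copy()
  for z in(.108,.158):
    P=w(POSE,[-.125,.214,z]); u=(projw(P,s) if n=="wrist" else proj(n,P))[0]; print(n,z,u.round(1))
    cv2.circle(im,tuple(int(v) for v in u.round()),2,(0,0,255),-1)
  if n=="scene": im=cv2.resize(im[100:280,220:420],None,fx=3,fy=3,interpolation=2)
  if n=="top": im=cv2.resize(im[150:280,250:420],None,fx=4,fy=4,interpolation=2)
  cv2.imwrite(f"pics/{n}9.png",im)
P=w(POSE,[-.125,.214,0.12])[0]; print(P,delta(p0,R0,P,rot_yaw(POSE[2])))
E
```

```text
8.55 [0.5063 0.1632 0.2065] [[0.981, -0.195, 0.002], [-0.195, -0.981, -0.0], [0.002, -0.0, -1.0]] [0.4 0.2 1.4] 0.6028911796364387 [ 0.17 -0.16  1.86 -0.    1.44  1.94]
grasp in reader [-0.1253  0.2147  0.2255] q 2.442 r 0.2805
wrist 0.108 [321.3 202.4]
wrist 0.158 [321.4 227.6]
scene 0.108 [338.1 173.3]
scene 0.158 [338.7 160.3]
top 0.108 [279.9 226.7]
top 0.158 [277.9 225.7]
[0.50647387 0.16245108 0.12      ] (array([0.0001, 0.0007, 0.0865]), array([-0.02, -0.09,  0.06]))
```

View pics/wrist9.png

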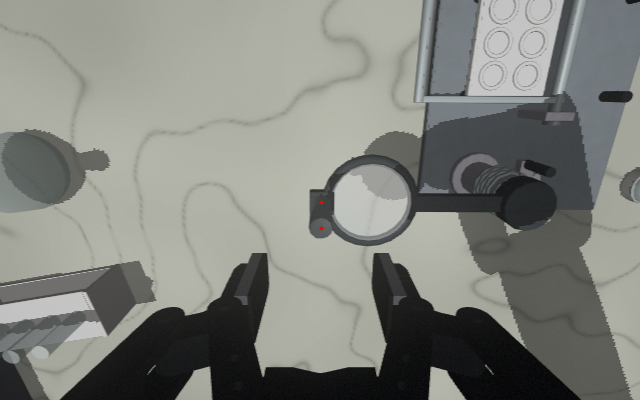

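View pics/scene9.png

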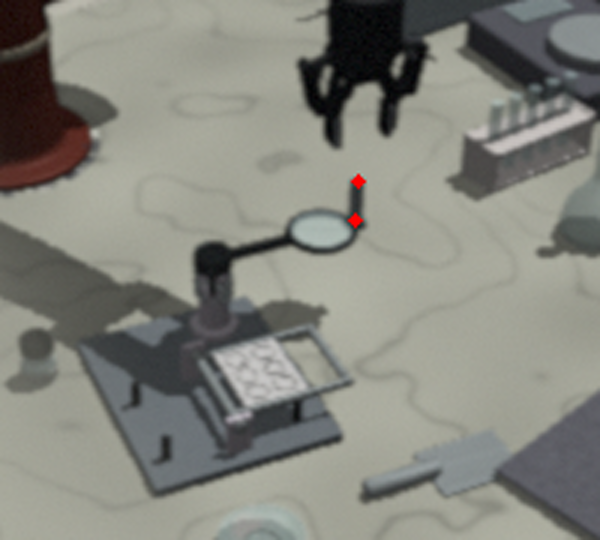

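View pics/top9.png

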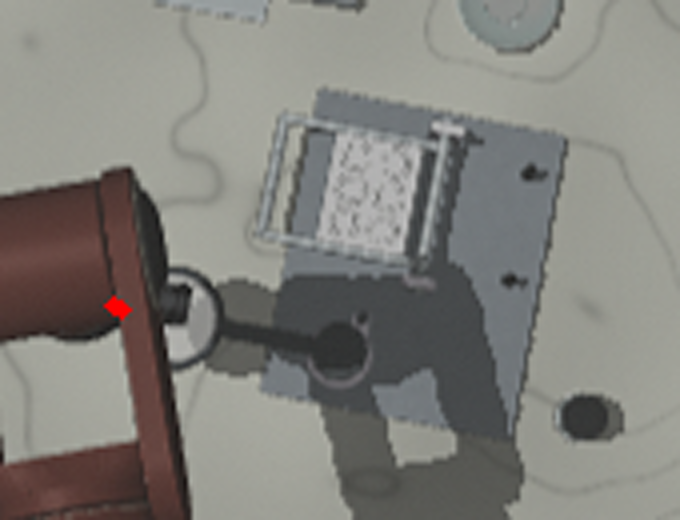

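Emit:
apply_moves(commands=[{"linear":[0,0.0005,0.03],"delta_rot":[0,0,0],"fingers":100},{"linear":[0,0.0005,0.06],"delta_rot":[0,0,0],"fingers":100},{"linear":[0,0.0005,0.08],"delta_rot":[0,0,0],"fingers":120},{"linear":[0,0.0005,0.085],"delta_rot":[0,0,0],"fingers":160},{"linear":[0,0.0005,0.085],"delta_rot":[0,0,0],"fingers":190},{"linear":[0,0.0005,0.085],"delta_rot":[0,0,0],"fingers":255},{"linear":[0,0.0005,0.085],"delta_rot":[0,0,0],"fingers":255},{"linear":[0,0.0005,0.085],"delta_rot":[0,0,0],"fingers":255}])

```text
time: 9.5
tool_pos: [0.507, 0.1628, 0.1214]
tool_rot: [-0.001, 0.995, -0.099, 0.001]
contact_force: [3.0, 5.0, -6.2]
gripper_width: 0.17
```

```bash
python3 - <<'E'
from st import *
import cv2
for n in("wrist","scene"):
  im=eyes.grab_frame(n)[:,:,::-1].copy()
  if n=="scene": im=cv2.resize(im[100:280,220:420],None,fx=3,fy=3,interpolation=2)
  cv2.imwrite(f"pics/{n}10.png",im)
for i in range(1,17):
  q=1.62*i/16; print(i,round(.165*np.sin(q),4),round(.165*(1-np.cos(q)),4))
E
```

```text
9.5 [0.507  0.1628 0.1214] [[0.98, -0.197, 0.002], [-0.197, -0.98, 0.002], [0.002, -0.002, -1.0]] [ 3.   5.  -6.2] 0.16963270504773523 [ 0.17 -0.08  1.93  0.    1.29  1.94]
grasp in reader [-0.1245  0.2144  0.1404] q 2.723 r 0.2346
1 0.0167 0.0008
2 0.0332 0.0034
3 0.0494 0.0076
4 0.065 0.0133
5 0.08 0.0207
6 0.0942 0.0295
7 0.1074 0.0397
8 0.1195 0.0512
9 0.1304 0.0639
10 0.1399 0.0776
11 0.1481 0.0922
12 0.1547 0.1075
13 0.1597 0.1235
14 0.1631 0.1398
15 0.1648 0.1564
16 0.1648 0.1731
```

View pics/wrist10.png

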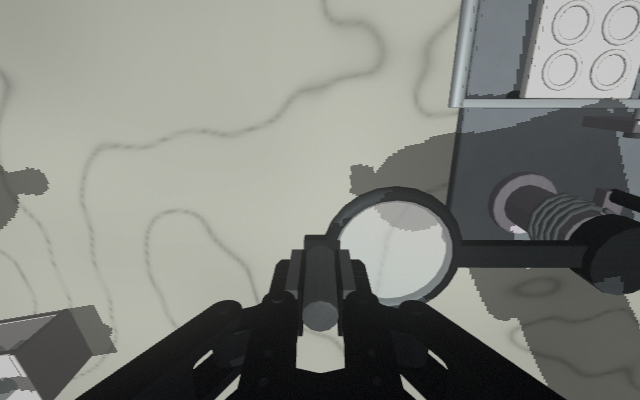

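View pics/scene10.png

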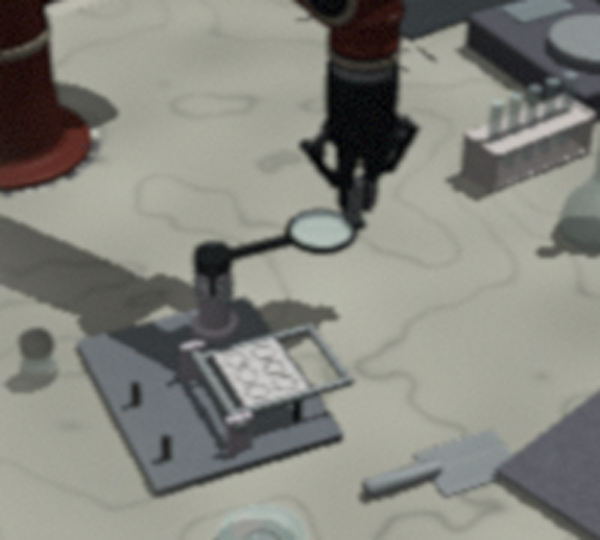

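Emit:
apply_moves(commands=[{"linear":[0.0167,0.001,0],"delta_rot":[0,0,4.7],"fingers":255},{"linear":[0.033,0.0035,0],"delta_rot":[0,0,9.4],"fingers":255},{"linear":[0.0495,0.0075,0],"delta_rot":[0,0,14.1],"fingers":255},{"linear":[0.065,0.0135,0],"delta_rot":[0,0,18.8],"fingers":255},{"linear":[0.08,0.0205,0],"delta_rot":[0,0,23.5],"fingers":255},{"linear":[0.094,0.0295,0],"delta_rot":[0,0,28.2],"fingers":255},{"linear":[0.1075,0.0395,0],"delta_rot":[0,0,32.9],"fingers":255},{"linear":[0.1195,0.051,0],"delta_rot":[0,0,37.5],"fingers":255}])

```text
time: 10.4
tool_pos: [0.6124, 0.0893, 0.1212]
tool_rot: [-0.0, 0.91, -0.415, -0.002]
contact_force: [-5.6, 0.9, -1.7]
gripper_width: 0.169
```

```bash
python3 - <<'E'
from st import *
import cv2
im=eyes.grab_frame("wrist")[:,:,::-1].copy(); cv2.imwrite("pics/w11.png",im)
a=np.degrees(np.arctan2(R0.as_matrix()[1,0],R0.as_matrix()[0,0])); print("yaw",a, "lens q",np.arctan2(l[0]+.125,l[1]-.049),np.hypot(l[0]+.125,l[1]-.049))
# next targets rel. to ideal commanded pose
Rc=rot_yaw(POSE[2]-np.radians(37.5)); q8=.81
P=lambda q:w(POSE,[-.125+.165*np.sin(q),.049+.165*np.cos(q),.1215])[0]
for i in range(9,17):
  q=1.62*i/16; print(i,delta(P(q8),Rc,P(q),Rc)[0], "vs meas",delta(p0,R0,P(q),R0)[0])
E
```

```text
10.4 [0.6124 0.0893 0.1212] [[0.655, -0.755, -0.004], [-0.755, -0.655, 0.002], [-0.005, 0.002, -1.0]] [-5.6  0.9 -1.7] 0.1694223400186666 [0.02 0.13 1.72 0.   1.3  2.45]
grasp in reader [-0.0067  0.163   0.1402] q 2.613 r 0.1888
yaw -49.05106571884769 lens q 0.8037665563338581 0.16427983401036655
9 [0.0163 0.0034 0.    ] vs meas [ 0.0176  0.0028 -0.0004]
10 [0.0323 0.0085 0.    ] vs meas [ 0.0335  0.0077 -0.0004]
11 [0.0476 0.0151 0.    ] vs meas [ 0.0489  0.0143 -0.0005]
12 [0.0622 0.0233 0.    ] vs meas [ 0.0635  0.0224 -0.0005]
13 [0.0758 0.0328 0.    ] vs meas [ 0.0772  0.0319 -0.0006]
14 [0.0885 0.0438 0.    ] vs meas [ 0.0899  0.0428 -0.0006]
15 [0.0999 0.0559 0.    ] vs meas [ 0.1014  0.0549 -0.0007]
16 [0.1101 0.0691 0.    ] vs meas [ 0.1116  0.0681 -0.0007]
```

View pics/w11.png

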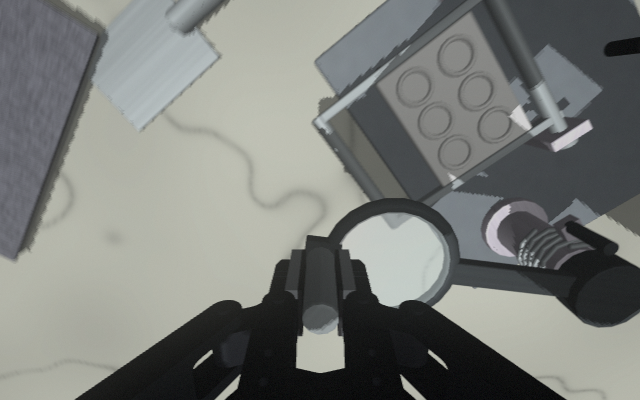

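Emit:
apply_moves(commands=[{"linear":[0.017,0.003,0],"delta_rot":[0,0,3.8],"fingers":255},{"linear":[0.033,0.008,0],"delta_rot":[0,0,7.6],"fingers":255},{"linear":[0.048,0.0147,0],"delta_rot":[0,0,11.4],"fingers":255},{"linear":[0.063,0.023,0],"delta_rot":[0,0,15.2],"fingers":255},{"linear":[0.0765,0.0325,0],"delta_rot":[0,0,19],"fingers":255},{"linear":[0.089,0.0435,0],"delta_rot":[0,0,22.8],"fingers":255},{"linear":[0.1005,0.0555,0],"delta_rot":[0,0,26.6],"fingers":255},{"linear":[0.1065,0.0625,0],"delta_rot":[0,0,30],"fingers":255}])

```text
time: 11.25
tool_pos: [0.6357, -0.0306, 0.1212]
tool_rot: [-0.002, 0.772, -0.636, -0.003]
contact_force: [-3.7, 10.7, -1.1]
gripper_width: 0.168
```

```bash
python3 - <<'E'
from st import *
import cv2
for n in("wrist","scene"):
  im=eyes.grab_frame(n)[:,:,::-1].copy()
  if n=="scene": im=cv2.resize(im[100:280,220:420],None,fx=3,fy=3,interpolation=2)
  cv2.imwrite(f"pics/{n}12.png",im)
print("lens q",np.arctan2(l[0]+.125,l[1]-.049),np.hypot(l[0]+.125,l[1]-.049))
P=lambda q:w(POSE,[-.125+.165*np.sin(q),.049+.165*np.cos(q),.1215])[0]
for q in(1.57,1.6,1.62,1.64): print(q,delta(p0,R0,P(q),R0)[0])
E
```

```text
11.25 [ 0.6357 -0.0306  0.1212] [[0.19, -0.982, -0.002], [-0.982, -0.19, 0.006], [-0.006, 0.001, -1.0]] [-3.7 10.7 -1.1] 0.16796107167000932 [-0.17  0.17  1.68  0.01  1.3   2.78]
grasp in reader [0.0396 0.0499 0.1402] q 2.054 r 0.1075
lens q 1.5650359458466745 0.1646177539869524
1.57 [ 0.001  -0.0001 -0.0003]
1.6 [ 0.0056  0.0019 -0.0003]
1.62 [ 0.0086  0.0033 -0.0004]
1.64 [ 0.0115  0.0047 -0.0004]
```

View pics/wrist12.png

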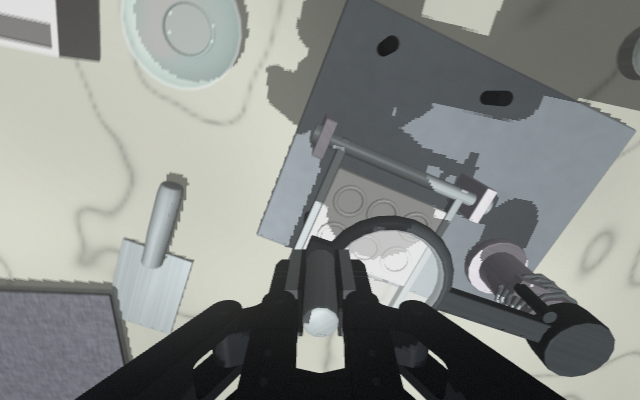

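View pics/scene12.png

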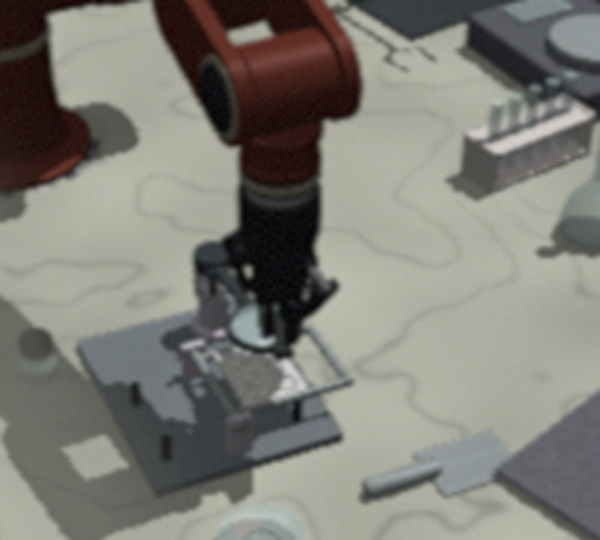

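Emit:
apply_moves(commands=[{"linear":[0.002,0.001,0],"delta_rot":[0,0,0],"fingers":255},{"linear":[0.004,0.002,0],"delta_rot":[0,0,0],"fingers":255},{"linear":[0.006,0.003,0],"delta_rot":[0,0,0],"fingers":255},{"linear":[0.006,0.003,0],"delta_rot":[0,0,0],"fingers":255},{"linear":[0.006,0.003,0],"delta_rot":[0,0,0],"fingers":255},{"linear":[0.006,0.003,0],"delta_rot":[0,0,0],"fingers":255},{"linear":[0.006,0.003,0],"delta_rot":[0,0,0],"fingers":255},{"linear":[0.006,0.003,0],"delta_rot":[0,0,0],"fingers":255}])

```text
time: 12.15
tool_pos: [0.6348, -0.0368, 0.1212]
tool_rot: [-0.002, 0.773, -0.634, -0.001]
contact_force: [0.2, 7.4, -3.4]
gripper_width: 0.167
```

```bash
python3 - <<'E'
from st import *
import cv2
print("lens q",np.arctan2(l[0]+.125,l[1]-.049),np.hypot(l[0]+.125,l[1]-.049),s["joint_vel"].round(3))
im=eyes.grab_frame("wrist")[:,:,::-1].copy()
for q,col in((1.47,(255,0,0)),(1.57,(0,0,255))):
  for z in(.158,):
    u=projw(w(POSE,[-.125+.165*np.sin(q),.049+.165*np.cos(q),z]),s)[0]; print(u);cv2.circle(im,tuple(int(v) for v in u.round()),2,col,-1)
for r in(0,.125):
  for x in(-.046,.046):
    u=projw(w(POSE,[x,r,.045]),s)[0];cv2.circle(im,tuple(int(v) for v in u.round()),2,(0,255,0),-1)
cv2.imwrite("pics/w13.png",im)
E
```

```text
12.15 [ 0.6348 -0.0368  0.1212] [[0.195, -0.981, 0.0], [-0.981, -0.195, 0.004], [-0.004, -0.001, -1.0]] [ 0.2  7.4 -3.4] 0.1674383774555896 [-0.18  0.17  1.68  0.    1.3   2.77]
grasp in reader [0.0399 0.0436 0.1402] q 2.001 r 0.1047
lens q 1.6032705974105568 0.16497788632256832 [-0.001 -0.002  0.001 -0.001  0.    -0.001]
[302.65783285 354.10417734]
[315.71638952 323.88120821]
```

View pics/w13.png

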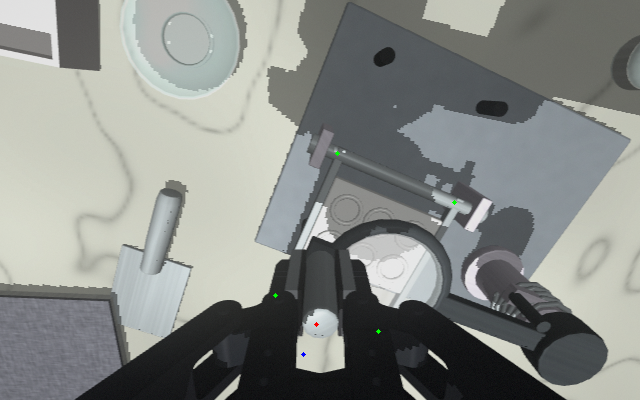

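Emit:
apply_moves(commands=[{"linear":[0.001,0,0],"delta_rot":[0,0,0],"fingers":255},{"linear":[0.002,0,0],"delta_rot":[0,0,0],"fingers":255},{"linear":[0.003,0,0],"delta_rot":[0,0,0],"fingers":255},{"linear":[0.004,0,0],"delta_rot":[0,0,0],"fingers":255},{"linear":[0.004,0,0],"delta_rot":[0,0,0],"fingers":255},{"linear":[0.004,0,0],"delta_rot":[0,0,0],"fingers":255},{"linear":[0.004,0,0],"delta_rot":[0,0,0],"fingers":255},{"linear":[0.004,0,0],"delta_rot":[0,0,0],"fingers":255}])

```text
time: 13.0
tool_pos: [0.6347, -0.0373, 0.1212]
tool_rot: [-0.003, 0.773, -0.634, -0.004]
contact_force: [-3.3, 17.6, -1.4]
gripper_width: 0.171
```

```bash
python3 - <<'E'
from st import *
import cv2
im=eyes.grab_frame("wrist")[:,:,::-1].copy()
for q,col in((1.47,(255,0,0)),(1.57,(0,0,255))):
    u=projw(w(POSE,[-.125+.165*np.sin(q),.049+.165*np.cos(q),.158]),s)[0]; print(u);cv2.circle(im,tuple(int(v) for v in u.round()),2,col,-1)
    for x,c in ((.0,1),):
      u=projw(w(POSE,[-.125,.049,.114]),s)[0]; print("hub",u); cv2.circle(im,tuple(int(v) for v in u.round()),2,(0,255,255),-1)
    for d in (.086,.164):
      u=projw(w(POSE,[-.125+d*np.sin(q),.049+d*np.cos(q),.108]),s)[0]; cv2.circle(im,tuple(int(v) for v in u.round()),2,col,-1)
cv2.imwrite("pics/w14.png",cv2.resize(im[180:400,240:640],None,fx=2,fy=2,interpolation=2))
E
```

```text
13.0 [ 0.6347 -0.0373  0.1212] [[0.196, -0.981, -0.002], [-0.981, -0.196, 0.01], [-0.01, 0.0, -1.0]] [-3.3 17.6 -1.4] 0.1709368827978682 [-0.18  0.17  1.68  0.01  1.3   2.76]
grasp in reader [0.0399 0.0431 0.1402] q 1.996 r 0.1044
[302.28667914 355.24668296]
hub [570.74028103 359.40160261]
[315.32815992 325.31216724]
hub [570.74028103 359.40160261]
```

View pics/w14.png

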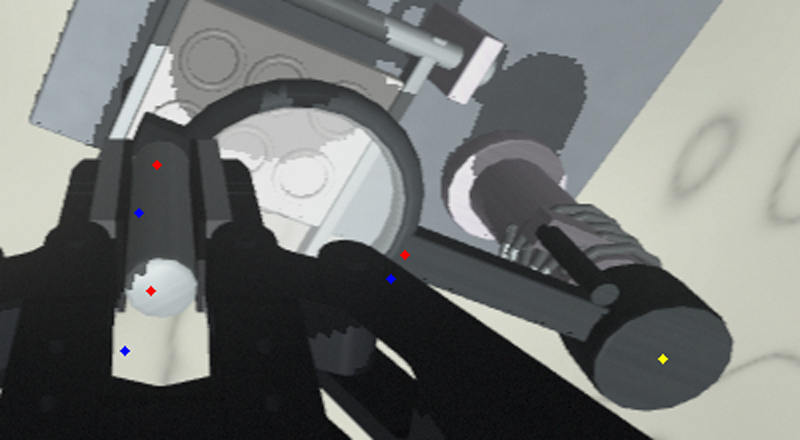

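```bash
python3 - <<'E'
from st import *
from plant import job_done
print(s["joint_vel"].round(4)); print(job_done())
E
```

```text
13.05 [ 0.6346 -0.0373  0.1211] [[0.196, -0.981, -0.002], [-0.981, -0.196, 0.01], [-0.01, 0.0, -1.0]] [-3.7 17.8 -0.7] 0.17190220821749008 [-0.18  0.17  1.68  0.01  1.3   2.76]
grasp in reader [0.0399 0.043  0.1401] q 1.996 r 0.1044
[ 0.0005 -0.0008 -0.0007 -0.0026 -0.0006 -0.0002]
the job is handed in; nothing more can be done
None
```

I turned the plate over by its cross bar and let go of it with the lens arm still parked. I then gripped the post, swung the lens arm round to its stop, and handed the job in at about 13 s while holding it there.

**Plate:** after release, its picture matched the computed 3.14 rad position, wells up, and the wrist force was near zero. It still showed flat under the lens, but the bar end was hidden by the gripper in the last pictures.

**Lens arm:** in the last 4 mm of push the tool moved only about 0.5 mm and the force rose from 7.4 to 17.8 N, so the arm is against its stop. The post's picture agreed with about 1.57 rad. The tool pose alone read about 1.60 rad, because the post had shifted a few millimetres in the pads. The robot was still when I handed in.

**Slip on the way:** the bar worked about 6 mm along the pads during the first stretch, so I opened the fingers and pushed it round loosely caged, then gripped it again for the last part.

**Bystanders:** I avoided all of them, and the ones in view looked unmoved. I did not measure them again at the end.

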